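Scrape the offcuts off the trimming board into the catch tray

ROBOT

A 7-joint arm with a two-finger parallel gripper is mounted at the origin on the work surface. World frame = base frame: x ahead of the robot, y to its left, z up, the work surface at z = 0. Lengths are in m, angles in rad, forces in N, time in s.
With the tool pointing down it reaches from about 0.425 to 0.875 m from the base axis. Payload 8.4 kg.
Tool frame: the origin (TCP) lies at the very end of the fingers, on their centre line; the grasp point (between the pads) lies 19 mm behind it; z points along the fingers, y is the line along which they close (so a half turn about z gives the same grasp; the last joint's range is limited). The gripper opens to 85 mm and grips with 20 to 120 N. Pads are 22 mm wide; open, the fingers measure 114 mm over their backs; the gripper's body (76 mm by 85 mm) begins 54 mm behind the grasp point. The pads swing forward as they close: fully open they stand 13 mm farther back than shut.
Start: joints at [1.205, 0.333, 0.04, 1.465, -0.013, 1.343, -0.059], TCP at [0.171, -0.627, 0.231] pointing down, gripper open.
Joint ranges: [-2.58, 2.58], [-0.38, 2.09], [-1.3, 1.39], [0.25, 2.4], [-1.5, 4.64], [0.08, 2.09], [-2.65, 2.65]. Speed limits (rad/s): [2.22, 2.22, 2.79, 2.79, 3.14, 3.14, 3.14].

INTERFACE

Orientations are given as a unit quaternion [x, y, z, w].
In Python, from workcell import robot gives the robot as it stands.
- The arm moves only by the tool drive_tool, never from a script. Its arguments are lists of equal length, an entry for each row: "dp": the shift along the tool's x, y, z in units of 400 mm (1.0 is 400 mm), a list of three; "rot": the turn, a rotation vector about the tool's x, y, z in units of 1.5 rad (1.0 is 1.5 rad), a list of three; "hand": the closure, from -1 (fully open) to 1 (shut). In form: {"dp": [[dx, dy, dz], ...], "rot": [[wx, wy, wz], ...], "hand": [hand, ...]}. A call has 1 to 10 rows; each row is the pose to reach, as a shift and turn from the pose commanded when the call began, along the tool's axes at that moment; what a row does not reach only later rows make up. A row lasts 1/12 s, in which the tool goes at most 41.7 mm and 7.16 degrees, less where a joint would pass 70% of its speed; a pose out of reach is approached as far as the arm can. A call with a number of a shift or a turn outside -1 to 1 is refused whole. A call with a gripper value outside its range is refused whole. The fingers move at their own pace and stop on an object; the grip force is fixed at half the most. Time passes only in rows, so rows that repeat a pose let the fingers close. It gives the time, the measured TCP pose, the force, the opening and the grip force at its end, in the units of the state.
- robot.sense(): the state, without advancing time (a new reading comes with each control period).
- robot.camera(name): name is "side" or "top" or "wrist"; returns the picture (400x640x3 uint8, red, green, blue); there is no depth.
- robot.get_calibration(name): a dict with "mtx" (3x3 intrinsics, pixels), "k1" (the pictures are not rectified: a ray, as slopes to the right and down, at radius r is drawn at 1 + k1 r^2 times it, then the intrinsics apply), "world_from_camera" (4x4, takes a point from camera to world coordinates); the wrist camera has in their place "tool_from_camera" (4x4, takes a point from camera to tool coordinates, whose origin is the TCP and whose axes are the flange's). Camera axes: x right, y up, looking along -z (the intrinsics and any distortion apply to the point x, -y, -z); pixel columns grow to the right and rows downward; lengths in m; the calibration is good to about 2 mm. A picture is of the moment at which its call begins: read the wrist's pose just before it. get_calibration takes no time and is no camera call.
- robot.hand_in(): hands the job in; it is judged then, once.
The state is a dict: "time": time; "joints": joint angles; "qd": joint speeds; "joint_torque": joint torques, N m; "tcp_pos": TCP position; "tcp_rot": TCP orientation; "ft_force": force on the tool from outside, world axes, zero at the start; "torque": the same for the moment, N m; "grip_width": finger opening in m; "grip_force": force on a finger pad.
Only numpy, scipy, OpenCV 4.12 (cv2) and the standard library are available. Lean on these libraries where they do the work, as an engineer would, in place of code of your own. Each camera call takes 0.05 s, during which the arm holds its last target. There are 200 camera calls.

TASK

Clear the trimming board: pick up the scraper block from its cork pad and use it to sweep all five metal offcuts off the board's open end into the open tray, then set the block down (do not drop it) upright on the pad, wholly on it and roughly square to it, as it stood before. The offcuts are sharp, so touch them with the block only, never with the gripper, and leave the glue jar, the mug and the roll of tape where they are.

Things in the scene. Friction and masses are not known exactly. Their poses are not given: they have to be found in the camera images.
- board: Trimming board, fixed: 200 mm along its x, 180 mm along its y, flat black top 40 mm above the desk. Origin: centre of its underside, on the desk. Along both x edges runs an aluminium rim 8 mm wide that stands 10 mm above the top (184 mm clear between the rims); the two y ends are open, with no rim.
- tray: Open white plastic catch tray, fixed, set against one of the two open (y) ends of the board, 1 mm from it and parallel to it. 200 mm along its x, 80 mm along its y, 32 mm high (rim 8 mm below the board's top), walls and floor 4 mm. Origin: centre of its underside, on the desk.
- filebox: Closed flat cardboard box, fixed, same outline as the tray (200 x 80 x 32 mm), set against the other open end of the board. Origin: centre of its underside, on the desk. Not a place for offcuts.
- pad: Flat cork parking pad, fixed on the desk, 160 mm along its x, 80 mm along its y, 6 mm thick. Origin: centre of its underside.
- scraper: Wooden scraper block, loose, 0.18 kg. Foot 120 mm along its x, 28 mm along its y, 30 mm high with a rubber sole; on top a central upright handle rib 60 mm along x, 22 mm thick along y, reaching from 30 to 75 mm above the sole. Origin: centre of the sole. At the start it stands on the pad, its long side along the pad's.
- offcut0: Loose plain aluminium offcut, flat piece 30 x 20 x 8 mm, 14 g, lying on the board. Origin: centre of its underside.
- offcut1: Loose plain aluminium offcut, square piece 22 x 22 x 10 mm, 14 g, lying on the board. Origin: centre of its underside.
- offcut2: Loose plain aluminium offcut, angle piece, 26 x 22 mm base 4 mm thick with one wall up to 18 mm high, 14 g, lying on the board. Origin: centre of its underside.
- offcut3: Loose plain aluminium offcut, channel piece, 24 x 24 mm base 4 mm thick with two walls up to 14 mm high, 14 g, lying on the board. Origin: centre of its underside.
- offcut4: Loose plain aluminium offcut, bar piece 28 x 16 x 12 mm, 14 g, lying on the board. Origin: centre of its underside.
- glue: Bystander: jar of glue, 60 mm across, 90 mm high, loose. Origin: centre of its underside.
- mug: Bystander: white mug, 80 mm across with a handle, 90 mm high, loose. Origin: centre of its underside.
- tape: Bystander: roll of tape lying flat, 100 mm across, 25 mm high, loose. Origin: centre of its underside.

How it is judged:
On the way, in this order (a step that is already met when the one before it is completed fails the run):
1. the scraper block is held more than 30 mm above the pad's underside (z of scraper in the frame of pad above 0.03 m and contact force between the fingers and scraper above 0.5 N), for 0.2 s.
2. all five offcuts are in the tray (x of offcut0 in the frame of tray between -0.1 and 0.1 m and y of offcut0 in the frame of tray between -0.04 and 0.04 m and z of each of offcut0, offcut1, offcut2, offcut3, offcut4 in the frame of tray below 0.03 m and x of offcut1 in the frame of tray between -0.1 and 0.1 m and y of offcut1 in the frame of tray between -0.04 and 0.04 m and x of offcut2 in the frame of tray between -0.1 and 0.1 m and y of offcut2 in the frame of tray between -0.04 and 0.04 m and x of offcut3 in the frame of tray between -0.1 and 0.1 m and y of offcut3 in the frame of tray between -0.04 and 0.04 m and x of offcut4 in the frame of tray between -0.1 and 0.1 m and y of offcut4 in the frame of tray between -0.04 and 0.04 m), for 0.2 s.
At the end, for the whole second after the job is handed in: All five offcuts lie inside the tray (origin within its outline and less than 30 mm above its underside); the scraper block stands on the pad at rest (tilt under 0.1 rad), its centre within 21 mm of the pad's centre along the pad's x and 27 mm along its y, its long side within 0.25 rad of the pad's (all of step 2 and x of scraper in the frame of pad between -0.021 and 0.021 m and y of scraper in the frame of pad between -0.027 and 0.027 m and z of scraper in the frame of pad between 0.002 and 0.01 m and angle between scraper's own z axis and vertical below 0.1 rad and angle between the x axis of scraper and the x axis of pad, either way round below 0.25 rad and linear speed of scraper below 0.02 m/s); the robot touches nothing.
It fails at once if the gripper or arm touches an offcut (contact force between any of the fingers, the arm and offcut0 above 0.3 N or contact force between any of the fingers, the arm and offcut1 above 0.3 N or contact force between any of the fingers, the arm and offcut2 above 0.3 N or contact force between any of the fingers, the arm and offcut3 above 0.3 N or contact force between any of the fingers, the arm and offcut4 above 0.3 N).
It fails at once if the scraper block is dropped or thrown (faster than 0.5 m/s with no finger on it) (linear speed of scraper above 0.5 m/s and contact force between the fingers and scraper below 0.05 N).
It fails at once if the glue jar, the mug or the tape is moved more than 30 mm (distance of any of glue, mug, tape from where it was at the start of the episode above 0.03 m).
It also fails if it takes over 61 s, if anything falls off the work surface, if the arm or the gripper's body presses on something with over 40 N, if the wrist force passes 120 N, or if a joint passes its speed limit or range.

## Working session

There is one attempt and no reset: what is moved stays moved. The work goes in short steps, Python scripts to look and compute and a tool call to move; the robot and the scene stay as the last step left them, time stands still between calls to the robot, and variables do not carry over. Pictures are saved under pics/ and viewed, at most 10 in all, crops included, and the job is handed in when it is done.

Besides the shell and the picture viewer there is one more tool, called after "Call:" as name(argument=value, ...) on one line, values as JSON. drive_tool: Moves the arm, as the interface text tells. Its arguments: {"type":"object","properties":{"dp":{"type":"array"},"rot":{"type":"array"},"hand":{"type":"array"}},"required":["dp","rot","hand"]}

```bash
mkdir -p pics; ls; python3 - <<'E'
from workcell import robot
import cv2
s=robot.sense(); print(s)
for n in ("top","side"):
    im=robot.camera(n); cv2.imwrite(f"pics/{n}0.png",im[:,:,::-1])
    c=robot.get_calibration(n); print(n,c)
print(robot.get_calibration("wrist"))
E
```

```text
pics
{'time': 0.0, 'joints': array([ 1.20482097,  0.33392881,  0.03986632,  1.4662869 , -0.01340341,
        1.34329748, -0.05849566]), 'qd': array([ 8.75810411e-05, -4.01235298e-05,  8.63926337e-04, -1.90853756e-03,
       -2.26739626e-06, -1.66492482e-03, -6.87760319e-04]), 'joint_torque': array([-2.43193226e-04, -6.58556843e+01,  1.36488955e+00, -4.05559015e+01,
        1.66622142e-02,  1.27879650e-02, -2.04036826e-05]), 'tcp_pos': array([ 0.17120961, -0.62656591,  0.23040194]), 'tcp_rot': array([ 9.91117159e-01,  1.32989072e-01, -1.62862205e-04, -8.11111126e-04]), 'ft_force': array([-0.4762749 ,  0.49068734,  0.071628  ]), 'torque': array([0.03099673, 0.01550288, 0.01949293]), 'grip_force': 0.0, 'grip_width': 0.08532692634497703}
top {'mtx': array([[405.26000807,   0.        , 317.81912337],
       [  0.        , 405.26000807, 201.95271763],
       [  0.        ,   0.        ,   1.        ]]), 'k1': 0.024003527344855127, 'world_from_camera': array([[ 0.01922731,  0.99528451, -0.09507394,  0.44805405],
       [-0.99965472,  0.02084046,  0.01600341,  0.00839841],
       [ 0.0179093
[... 421 characters left out ...]
70491718,  0.57196284],
       [-0.0038877 ,  0.74104037,  0.67144922,  0.61201895],
       [ 0.        ,  0.        ,  0.        ,  1.        ]])}
{'mtx': array([[314.90985684,   0.        , 323.0705444 ],
       [  0.        , 314.90985684, 201.39935388],
       [  0.        ,   0.        ,   1.        ]]), 'k1': -0.03842843554689834, 'tool_from_camera': array([[ 1.24177214e-03,  9.60754936e-01,  2.77395766e-01,
         7.02347105e-02],
       [ 9.99999113e-01, -1.05957476e-03, -8.06715113e-04,
        -3.29911548e-05],
       [-4.81133974e-04,  2.77396522e-01, -9.60755400e-01,
        -1.42429664e-01],
       [ 0.00000000e+00,  0.00000000e+00,  0.00000000e+00,
         1.00000000e+00]])}
```

View pics/top0.png

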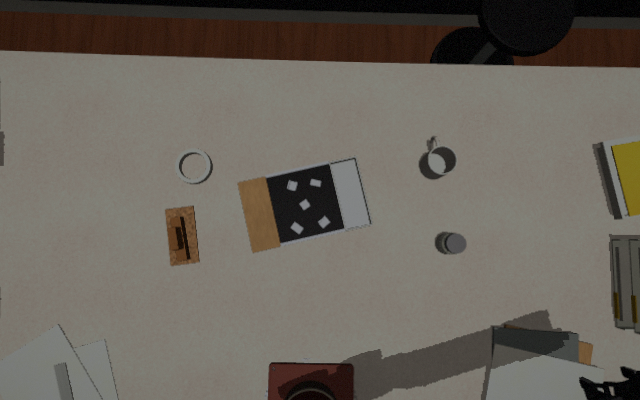

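View pics/side0.png

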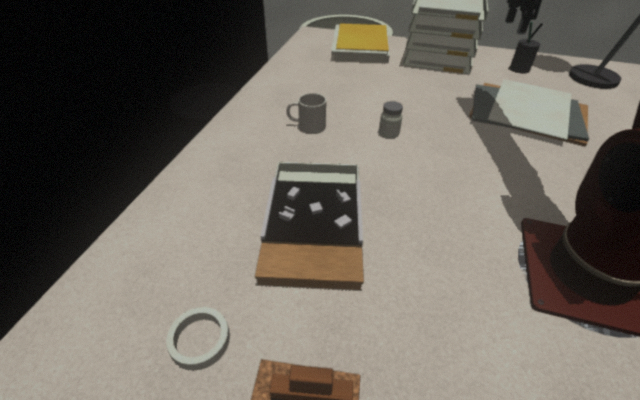

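The top view shows the board around (305,205), with the white tray to its right (350,193) and the filebox to its left (260,215). The pad with the scraper is at (183,236), the tape at (194,166), the mug at (437,160) and the glue at (452,243). Next I measure them.

```bash
cat > h.py <<'E'
import numpy as np, cv2
from workcell import robot
from scipy.spatial.transform import Rotation as R
def rays(name,uv,T=None):
    c=robot.get_calibration(name); M=c["mtx"]; k=c["k1"]
    if T is None: T=c["world_from_camera"]
    uv=np.atleast_2d(np.asarray(uv,float))
    d=np.c_[(uv[:,0]-M[0,2])/M[0,0],(uv[:,1]-M[1,2])/M[1,1]]; p=d.copy()
    for _ in range(10): p=d/(1+k*(p**2).sum(1,keepdims=True))
    v=np.c_[p[:,0],-p[:,1],-np.ones(len(p))]
    return T[:3,3],v@T[:3,:3].T
def onplane(name,uv,z,T=None):
    o,v=rays(name,uv,T); return (o+v*((z-o[2])/v[:,2])[:,None])[:,:2]
def wristT(s):
    T=np.eye(4);T[:3,:3]=R.from_quat(s["tcp_rot"]).as_matrix();T[:3,3]=s["tcp_pos"]
    return T@robot.get_calibration("wrist")["tool_from_camera"]
def shapes(mask,amin=30):
    cs,_=cv2.findContours(mask.astype(np.uint8),cv2.RETR_EXTERNAL,cv2.CHAIN_APPROX_NONE)
    return [c[:,0,:].astype(np.float32) for c in cs if cv2.contourArea(c)>amin]
def rect(P):  # min area rect in metric: centre, sizes, yaw of long side
    (c,wh,a)=cv2.minAreaRect((np.asarray(P)*1000).astype(np.float32))
    if wh[0]<wh[1]: wh=wh[::-1]; a+=90
    return np.round(c,1),np.round(wh,1),round((a+90)%180-90,1)
E
python3 - <<'E'
from h import *
im=cv2.imread("pics/top0.png"); hsv=cv2.cvtColor(im,cv2.COLOR_BGR2HSV)
roi=np.zeros(im.shape[:2],bool); roi[140:275,150:390]=1
for x,y in [(180,212),(183,236),(186,236),(260,215),(305,180),(292,186),(350,193),(220,230),(172,230),(193,250)]: print((x,y),hsv[y,x])
H,S,V=[hsv[:,:,i].astype(int) for i in range(3)]
brown=roi&(S>95)
for c in shapes(cv2.morphologyEx(brown.astype(np.uint8),cv2.MORPH_CLOSE,np.ones((7,7))),100):
    print("brown",c.mean(0),[rect(onplane("top",c,z)) for z in (.006,.032)])
dark=roi&(V<60)&(S<95)
for c in shapes(dark,300): print("dark",c.mean(0),rect(onplane("top",c,.04)))
roi2=np.zeros_like(roi);roi2[175:240,270:335]=1
cr=im[140:275,150:390]; cv2.imwrite("pics/crop0.png",cv2.resize(cr,None,fx=3.3,fy=3.3,interpolation=cv2.INTER_CUBIC))
E
```

```text
(180, 212) [ 14 127 108]
(183, 236) [ 15 175  35]
(186, 236) [ 17 150  34]
(260, 215) [ 16 131 113]
(305, 180) [68 44 23]
(292, 186) [110  11 137]
(350, 193) [100   6 133]
(220, 230) [ 18  30 128]
(172, 230) [ 13 160  94]
(193, 250) [ 14 133 111]
brown [181.78528 235.28221] [(array([456.5, 368.6]), array([157.3,  78.7]), 8.7), (array([456.3, 360.5]), array([153.7,  76.9]), 8.7)]
brown [258.9415  214.05852] [(array([520.6, 155.3]), array([202.1,  82.1]), 14.1), (array([519. , 151.9]), array([197.5,  80.2]), 14.1)]
dark [304.628 202.984] (array([551.5,  26.4]), array([182.7, 178.1]), 14.2)
```

View pics/crop0.png

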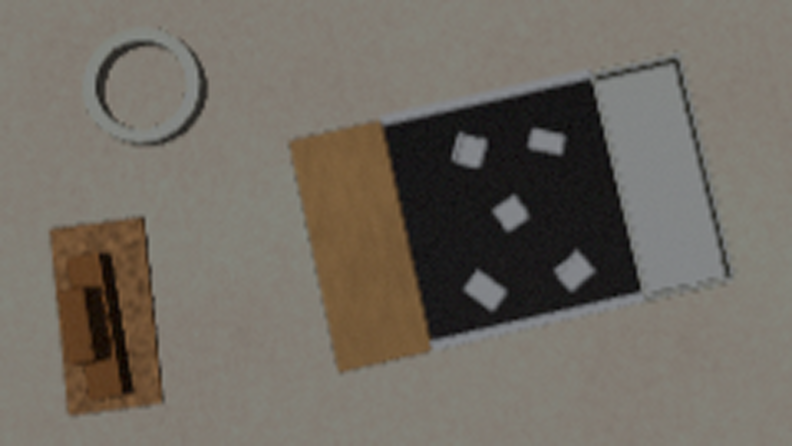

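The crop shows all five offcuts well inside the board's rims, with the white tray on the right. The scraper stands on the pad, slightly left of its centre line. Next come the offcut positions in the board frame, and the first move.

```bash
cat >> h.py <<'E'
BC=np.array([.5515,.0264]); BY=np.deg2rad(14.2)
def toboard(P,c=BC,a=BY): return (np.asarray(P)-c)@np.array([[np.cos(a),-np.sin(a)],[np.sin(a),np.cos(a)]])
def fromboard(p,c=BC,a=BY): return c+np.asarray(p)@np.array([[np.cos(a),np.sin(a)],[-np.sin(a),np.cos(a)]])
def goto(xyz,yaw,s=None):
    s=s or robot.sense(); r=R.from_quat(s["tcp_rot"])
    d=r.inv().apply(np.array(xyz)-s["tcp_pos"])/.4
    t=R.from_euler("z",yaw)*R.from_euler("x",np.pi)
    return np.round(d,4),np.round((r.inv()*t).as_rotvec()/1.5,4)
E
python3 - <<'E'
from h import *
im=cv2.imread("pics/top0.png"); V=im.max(2)
quad=np.int32([[272,180],[327,167],[340,227],[285,240]])
m=cv2.fillPoly(np.zeros(V.shape,np.uint8),[quad],1)
for c in shapes((V>75)&(m>0),20):
    P=onplane("top",c,.05); B=toboard(P)*1000; print(c.mean(0),B.min(0).round(),B.max(0).round(),rect(P))
print(goto([.52,-.30,.30],np.deg2rad(14)))
for n,uv,z in (("tape",(194,166),.02),("mug",(437,160),.09),("glue",(455,243),.09)): print(n,onplane("top",uv,z))
E
```

```text
[296.5357 227.5   ] [-78.  22.] [-46.  52.] (array([482.4,  47. ]), array([30.5, 21.1]), 54.4)
[323.46155 221.65384] [-77. -53.] [-48. -23.] (array([500.3, -25.9]), array([27. , 23.1]), -44.0)
[304.36 204.32] [-18. -11.] [ 9. 16.] (array([546.7,  27. ]), array([24.1, 23.5]), 38.0)
[291.63333 185.06667] [40.  9.] [70. 38.] (array([598. ,  63.1]), array([25.2, 24.4]), 72.7)
[315.0357  182.42857] [ 35. -54.] [ 59. -25.] (array([607.2,  -0.9]), array([29.1, 17.4]), 79.8)
(array([ 1.0563, -0.5581, -0.173 ]), array([-0.001 ,  0.0001,  0.015 ]))
tape [[0.65058704 0.34027953]]
mug [[ 0.66887008 -0.32487623]]
glue [[ 0.44917623 -0.37015292]]
```

Call:
drive_tool(dp=[[0.088,-0.046,-0.03],[0.176,-0.093,-0.06],[0.264,-0.14,-0.09],[0.352,-0.186,-0.12],[0.44,-0.232,-0.15],[0.528,-0.28,-0.17],[0.616,-0.326,-0.17],[0.704,-0.372,-0.17],[0.792,-0.418,-0.17],[0.88,-0.465,-0.17]], rot=[[0,0,0],[0,0,0],[0,0,0],[0,0,0],[0,0,0],[0,0,0],[0,0,0],[0,0,0],[0,0,0],[0,0,0]], hand=[-1,-1,-1,-1,-1,-1,-1,-1,-1,-1])

```text
time: 0.93
tcp_pos: [0.4628, -0.3532, 0.2992]
tcp_rot: [0.991, 0.133, -0.0, -0.0]
ft_force: [0.6, -0.9, -0.9]
grip_width: 0.0856
grip_force: 0.0
```

```bash
python3 - <<'E'
from h import *
print(robot.sense()["joints"],goto([.52,0,.30],np.deg2rad(12)),goto([.44,.36,.30],np.deg2rad(9)))
E
```

```text
[ 0.75670639  0.18020151 -0.21041283  1.52060586  0.03780048  1.44503082
 -0.75937442] (array([ 0.3705, -0.8141, -0.002 ]), array([-0.0001,  0.0002,  0.0381])) (array([ 0.4146, -1.735 , -0.0019]), array([-0.0001,  0.0002,  0.073 ]))
```

Call:
drive_tool(dp=[[0.037,-0.081,0],[0.074,-0.163,0],[0.111,-0.244,0],[0.148,-0.326,0],[0.185,-0.407,0],[0.222,-0.488,0],[0.259,-0.57,0],[0.296,-0.651,0],[0.333,-0.733,0],[0.37,-0.814,0]], rot=[[0,0,0],[0,0,0],[0,0,0],[0,0,0],[0,0,0],[0,0,0.02],[0,0,0.02],[0,0,0.04],[0,0,0.04],[0,0,0.04]], hand=[-1,-1,-1,-1,-1,-1,-1,-1,-1,-1])

```text
time: 1.77
tcp_pos: [0.5185, 0.0001, 0.2992]
tcp_rot: [0.995, 0.103, -0.0, 0.0]
ft_force: [-0.2, 0.0, 0.4]
grip_width: 0.0856
grip_force: 0.0
```

```bash
python3 - <<'E'
from h import *
print(robot.sense()["joints"],goto([.40,.36,.30],np.deg2rad(9)))
E
```

```text
[ 0.39785282  0.06662912 -0.50531728  1.65229773  0.03268486  1.43122279
 -1.47534206] (array([-0.1055, -0.9414, -0.0021]), array([0.0001, 0.0001, 0.033 ]))
```

Call:
drive_tool(dp=[[-0.005,-0.1,0],[-0.01,-0.2,0],[-0.015,-0.3,0],[-0.02,-0.4,0],[-0.025,-0.5,0],[-0.03,-0.6,0],[-0.03,-0.7,0],[-0.03,-0.8,0],[-0.03,-0.88,0],[-0.03,-0.94,0]], rot=[[0,0,0],[0,0,0],[0,0,0],[0,0,0],[0,0,0],[0,0,0.02],[0,0,0.02],[0,0,0.035],[0,0,0.035],[0,0,0.035]], hand=[-1,-1,-1,-1,-1,-1,-1,-1,-1,-1])

```text
time: 2.6
tcp_pos: [0.4281, 0.3668, 0.2992]
tcp_rot: [0.997, 0.078, -0.0, -0.0]
ft_force: [0.4, 0.2, 0.4]
grip_width: 0.0855
grip_force: 0.0
```

```bash
python3 - <<'E'
from h import *
robot.camera("wrist")
s=robot.sense(); im=robot.camera("wrist")[:,:,::-1]; cv2.imwrite("pics/w0.png",im)
np.save("w0.npy",wristT(s)); print(s["joints"],s["tcp_pos"])
E
```

```text
[-0.08060478  0.2173265  -0.83001214  1.53834617  0.15771387  1.45567929
 -2.32687081] [0.42615949 0.37045009 0.29895857]
```

View pics/w0.png

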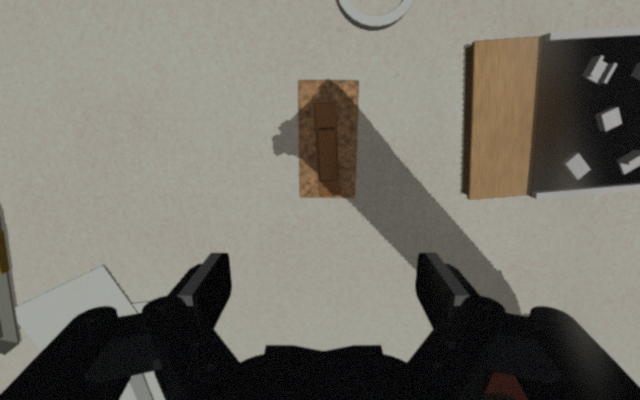

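```bash
python3 - <<'E'
from h import *
im=cv2.imread("pics/w0.png")[70:210,270:390]
im=np.clip((im/ 140.)**.6*255,0,255).astype(np.uint8)
cv2.imwrite("pics/w0c.png",cv2.resize(im,None,fx=4,fy=4,interpolation=cv2.INTER_CUBIC))
E
```

```text
(no output)
```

View pics/w0c.png

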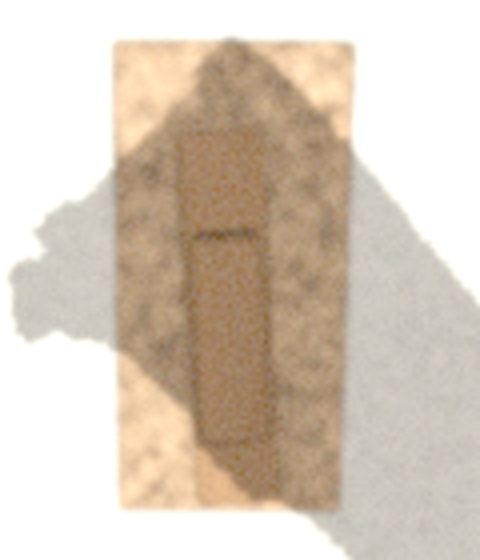

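The crop shows the pad as a clear rectangle. The foot's top runs from (180,130) to (280,505), and the handle's top from (190,235) to (272,441).

```bash
python3 - <<'E'
from h import *
T=np.load("w0.npy")
f=lambda L,z: onplane("wrist",(np.array(L)+.5)/4-.5+[270,70],z,T)
for n,L,z in (("pad",[(114,42),(353,42),(340,508),(122,510)],.006),("foot",[(180,130),(265,130),(280,502),(198,508)],.036),("handle",[(190,235),(260,235),(272,440),(198,442)],.081)):
    P=f(L,z)*1000; e=P[:2].mean(0)-P[2:].mean(0)
    print(n,P.mean(0).round(1),"len",np.hypot(*e).round(1),"wid",np.hypot(*(P[0]+P[3]-P[1]-P[2])/2).round(1),"yaw",np.rad2deg(np.arctan2(e[1],e[0])).round(1))
print(goto([.4565,.378,.18],np.deg2rad(12)))
E
```

```text
pad [456.4 369.6] len 157.6 wid 78.0 yaw 9.2
foot [447.1 368.8] len 119.8 wid 26.8 yaw 12.0
handle [448.1 369.7] len 58.9 wid 20.6 yaw 12.3
(array([ 0.0772, -0.0119,  0.2971]), array([-0.0014,  0.0011, -0.0323]))
```

```bash
python3 - <<'E'
from h import *
print(goto([.4477,.3693,.046],np.deg2rad(12)))
E
```

```text
(array([0.0525, 0.0068, 0.6321]), array([-0.0014,  0.0011, -0.0323]))
```

Call:
drive_tool(dp=[[0.03,0.0034,0.08],[0.0525,0.0068,0.17],[0.0525,0.0068,0.26],[0.0525,0.0068,0.34],[0.0525,0.0068,0.42],[0.0525,0.0068,0.49],[0.0525,0.0068,0.55],[0.0525,0.0068,0.6],[0.0525,0.0068,0.632],[0.0525,0.0068,0.632]], rot=[[0,0,-0.016],[0,0,-0.032],[0,0,-0.032],[0,0,-0.032],[0,0,-0.032],[0,0,-0.032],[0,0,-0.032],[0,0,-0.032],[0,0,-0.032],[0,0,-0.032]], hand=[-1,-1,-1,-1,-1,-1,-1,-1,-1,-1])

```text
time: 3.53
tcp_pos: [0.4501, 0.3624, 0.0438]
tcp_rot: [0.995, 0.101, -0.002, 0.001]
ft_force: [-1.1, -0.5, 0.3]
grip_width: 0.0854
grip_force: 0.0
```

Call:
drive_tool(dp=[[0,0,0],[0,0,0],[0,0,0],[0,0,0],[0,0,0],[0,0,0],[0,0,0],[0,0,0],[0,0,0],[0,0,0]], rot=[[0,0,0],[0,0,0],[0,0,0],[0,0,0],[0,0,0],[0,0,0],[0,0,0],[0,0,0],[0,0,0],[0,0,0]], hand=[-0.8,-0.6,-0.4,-0.2,0,0.2,0.4,0.7,1,1])

```text
time: 4.37
tcp_pos: [0.4512, 0.3647, 0.047]
tcp_rot: [0.995, 0.101, 0.0, -0.0]
ft_force: [-0.4, -0.5, 6.8]
grip_width: 0.0207
grip_force: 59.9
```

Call:
drive_tool(dp=[[0,0,0],[0,0,0],[0,0,0]], rot=[[0,0,0],[0,0,0],[0,0,0]], hand=[1,1,1])

```text
time: 4.62
tcp_pos: [0.4512, 0.3647, 0.047]
tcp_rot: [0.995, 0.101, 0.0, -0.0]
ft_force: [-0.7, -0.1, 6.0]
grip_width: 0.0216
grip_force: 59.9
```

```bash
python3 - <<'E'
from h import *
s=robot.sense();print(s["tcp_pos"],s["ft_force"],s["grip_force"],s["grip_width"],R.from_quat(s["tcp_rot"]).as_matrix()[:,0])
E
```

```text
[0.45122346 0.3646898  0.04699981] [-0.66310132 -0.14212961  5.97384064] 59.8584508895874 0.02160143795726181 [9.79614824e-01 2.00884170e-01 5.89765650e-04]
```

Call:
drive_tool(dp=[[0,0,-0.03],[0,0,-0.08],[0,0,-0.14],[0,0,-0.2],[0,0,-0.26],[0,0,-0.3],[0,0,-0.3],[0,0,-0.3]], rot=[[0,0,0],[0,0,0],[0,0,0],[0,0,0],[0,0,0],[0,0,0],[0,0,0],[0,0,0]], hand=[1,1,1,1,1,1,1,1])

```text
time: 5.28
tcp_pos: [0.4512, 0.3644, 0.1672]
tcp_rot: [0.995, 0.101, 0.001, -0.0]
ft_force: [-0.8, -0.9, -2.3]
grip_width: 0.0215
grip_force: 59.1
```

```bash
python3 - <<'E'
from h import *
s=robot.sense();print(s["tcp_pos"],s["ft_force"],s["grip_force"],s["grip_width"])
print(fromboard([.0305,.075]),goto([*fromboard([.0305,.075]),.167],BY))
E
```

```text
[0.45121297 0.36441013 0.16719361] [-0.78962818 -0.9406024  -2.28954325] 59.0617561340332 0.021485407722954025
[0.56267003 0.10659028] (array([1.435e-01, 6.874e-01, 6.000e-04]), array([-0.0001, -0.0008, -0.0304]))
```

Call:
drive_tool(dp=[[0.01,0.05,0],[0.025,0.12,0],[0.042,0.2,0],[0.06,0.29,0],[0.08,0.38,0],[0.098,0.47,0],[0.115,0.55,0],[0.13,0.62,0],[0.14,0.67,0],[0.1435,0.687,0]], rot=[[0,0,0],[0,0,0],[0,0,-0.01],[0,0,-0.01],[0,0,-0.02],[0,0,-0.02],[0,0,-0.03],[0,0,-0.03],[0,0,-0.03],[0,0,-0.03]], hand=[1,1,1,1,1,1,1,1,1,1])

```text
time: 6.12
tcp_pos: [0.5628, 0.1018, 0.1646]
tcp_rot: [0.993, 0.121, -0.001, 0.001]
ft_force: [-0.5, -0.1, -1.5]
grip_width: 0.0212
grip_force: 59.1
```

```bash
python3 - <<'E'
from h import *
robot.camera("wrist");s=robot.sense(); cv2.imwrite("pics/w1.png",robot.camera("wrist")[:,:,::-1])
np.save("w1.npy",wristT(s));s=robot.sense();print(s["tcp_pos"],toboard(s["tcp_pos"][:2]))
E
```

```text
[0.56210067 0.10501539 0.16505878] [0.02956171 0.0736129 ]
```

View pics/w1.png

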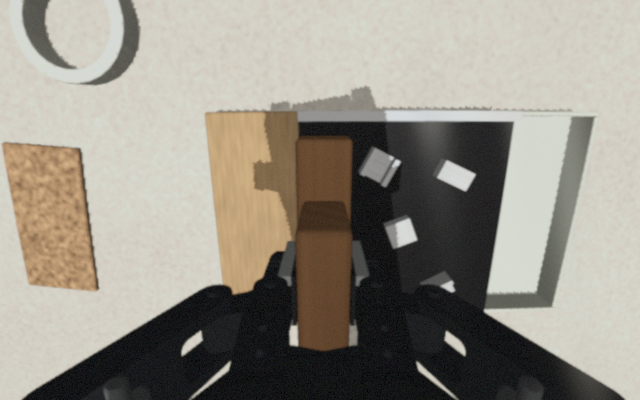

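The wrist view shows the block held square: foot end at row 136 (cols 298-352), handle end at row 203. The far rim runs along row ~118 and the board/tray edge goes from (512,121) to (487,307).

```bash
python3 - <<'E'
from h import *
T=np.load("w1.npy"); C=robot.get_calibration("wrist")["tool_from_camera"]
print("foot end tool", onplane("wrist",[(298,137),(352,137)],.011,C)*1000)
print("handle end tool", onplane("wrist",[(303,203),(346,203)],-.034,C)*1000)
print("rim inner top", toboard(onplane("wrist",[(320,121),(400,121),(500,121)],.05,T))*1000)
print("board edge", toboard(onplane("wrist",[(512,123),(487,306)],.04,T))*1000)
print("box edge", toboard(onplane("wrist",[(207,113),(221,292)],.032,T))*1000)
print("tray far rim outer", toboard(onplane("wrist",[(594,117),(553,305)],.032,T))*1000)
print("pad", rect(onplane("wrist",[(4,142),(80,147),(97,290),(26,284)],.006,T)))
s=robot.sense();z=.0825
print(np.rad2deg(np.arctan2(*R.from_quat(s["tcp_rot"]).as_matrix()[[1,0],0])),goto([*fromboard([.030,.075]),.0820],BY))
E
```

```text
foot end tool [[ 58.07617886 -11.96665723]
 [ 58.10979212  13.9376083 ]]
handle end tool [[38.32360386 -7.14323467]
 [38.34049019  8.29274844]]
rim inner top [[ 91.67411935  72.91051872]
 [ 91.54683109   9.3349991 ]
 [ 91.84510459 -71.55784771]]
board edge [[ 89.96346033 -87.63412505]
 [-86.83914252 -91.91580197]]
box edge [[ 98.43629011 168.71140038]
 [-73.936284   173.26293416]]
tray far rim outer [[  95.53390537 -165.63417746]
 [ -92.98954659 -167.18143159]]
pad (array([457.2, 369.6]), array([160.8,  83. ]), 8.3)
14.005984957719466 (array([ 0.0016, -0.0034,  0.2076]), array([-0.0002,  0.0016, -0.0023]))
```

Call:
drive_tool(dp=[[0.0016,-0.0034,0.03],[0.0016,-0.0034,0.06],[0.0016,-0.0034,0.09],[0.0016,-0.0034,0.12],[0.0016,-0.0034,0.145],[0.0016,-0.0034,0.165],[0.0016,-0.0034,0.18],[0.0016,-0.0034,0.19],[0.0016,-0.0034,0.2],[0.0016,-0.0034,0.2]], rot=[[0,0,-0.002],[0,0,-0.002],[0,0,-0.002],[0,0,-0.002],[0,0,-0.002],[0,0,-0.002],[0,0,-0.002],[0,0,-0.002],[0,0,-0.002],[0,0,-0.002]], hand=[1,1,1,1,1,1,1,1,1,1])

```text
time: 7.05
tcp_pos: [0.5626, 0.1081, 0.086]
tcp_rot: [0.992, 0.125, -0.0, -0.0]
ft_force: [0.1, -0.1, -1.2]
grip_width: 0.0215
grip_force: 59.1
```

Call:
drive_tool(dp=[[0,0,0],[0,0,0]], rot=[[0,0,0],[0,0,0]], hand=[1,1])

```text
time: 7.22
tcp_pos: [0.5631, 0.1083, 0.087]
tcp_rot: [0.992, 0.125, 0.0, -0.0]
ft_force: [0.9, 0.1, -2.5]
grip_width: 0.0214
grip_force: 59.1
```

```bash
python3 - <<'E'
from h import *
s=robot.sense();print(s["tcp_pos"],s["ft_force"],toboard(s["tcp_pos"][:2]),goto([*fromboard([.030,-.098]),.082],BY))
E
```

```text
[0.56308091 0.10828314 0.08702869] [ 0.85966382  0.10663464 -2.49490367] [0.0313136  0.07654035] (array([-0.0043,  0.4363,  0.0126]), array([ 0.    , -0.0005,  0.0015]))
```

Call:
drive_tool(dp=[[-0.004,0,0.008],[-0.004,0,0.0125],[-0.004,0.02,0.0125],[-0.004,0.045,0.0125],[-0.004,0.075,0.0125],[-0.004,0.105,0.0125],[-0.004,0.135,0.0125],[-0.004,0.165,0.0125],[-0.004,0.195,0.0125],[-0.004,0.225,0.0125]], rot=[[0,0,0],[0,0,0],[0,0,0],[0,0,0],[0,0,0],[0,0,0],[0,0,0],[0,0,0],[0,0,0],[0,0,0]], hand=[1,1,1,1,1,1,1,1,1,1])

```text
time: 8.05
tcp_pos: [0.5838, 0.0191, 0.0816]
tcp_rot: [0.992, 0.125, 0.0, -0.0]
ft_force: [0.2, 1.0, -3.1]
grip_width: 0.021
grip_force: 59.2
```

Call:
drive_tool(dp=[[0,0.03,0],[0,0.06,0],[0,0.085,0],[0,0.11,0],[0,0.135,0],[0,0.16,0],[0,0.185,0],[0,0.205,0],[0,0.215,0],[0,0.215,0]], rot=[[0,0,0],[0,0,0],[0,0,0],[0,0,0],[0,0,0],[0,0,0],[0,0,0],[0,0,0],[0,0,0],[0,0,0]], hand=[1,1,1,1,1,1,1,1,1,1])

```text
time: 8.88
tcp_pos: [0.6049, -0.0641, 0.0814]
tcp_rot: [0.992, 0.124, -0.0, 0.0]
ft_force: [-0.4, 0.5, -2.0]
grip_width: 0.0212
grip_force: 59.2
```

```bash
python3 - <<'E'
from h import *
s=robot.sense();print(s["tcp_pos"],s["ft_force"],toboard(s["tcp_pos"][:2]))
a=robot.camera("top")[120:260,220:400,::-1];b=robot.camera("side")[140:300,220:400,::-1]
a=cv2.resize(a,None,fx=2.2,fy=2.2,interpolation=2);b=cv2.resize(b,None,fx=2.2,fy=2.2,interpolation=2)
a=cv2.copyMakeBorder(a,0,b.shape[0]-a.shape[0],0,0,0);cv2.imwrite("pics/s1.png",cv2.convertScaleAbs(np.hstack([a,b]),alpha=1.6))
E
```

```text
[ 0.60493925 -0.06405491  0.08139753] [-0.36057388  0.53792128 -2.00674912] [ 0.02961717 -0.10080013]
```

View pics/s1.png

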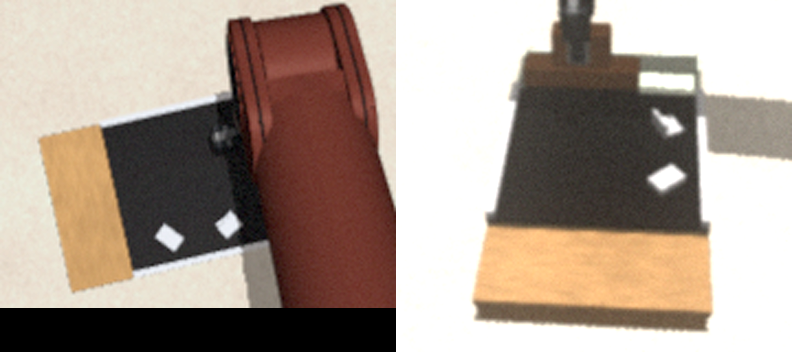

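The right-hand three are gone; only the two left-hand offcuts remain on the board. Now the second pass.

```bash
python3 - <<'E'
from h import *
print(goto([*fromboard([-.026,.077]),.14],BY))
E
```

```text
(array([-0.1386, -0.4406, -0.1461]), array([-0.0003, -0.    ,  0.0017]))
```

Call:
drive_tool(dp=[[0,0,-0.05],[0,0,-0.1],[-0.01,-0.03,-0.146],[-0.04,-0.1,-0.146],[-0.065,-0.18,-0.146],[-0.09,-0.26,-0.146],[-0.115,-0.34,-0.146],[-0.13,-0.4,-0.146],[-0.1386,-0.44,-0.146],[-0.1386,-0.44,-0.146]], rot=[[0,0,0],[0,0,0],[0,0,0],[0,0,0],[0,0,0],[0,0,0],[0,0,0],[0,0,0],[0,0,0],[0,0,0]], hand=[1,1,1,1,1,1,1,1,1,1])

```text
time: 9.82
tcp_pos: [0.5054, 0.099, 0.1404]
tcp_rot: [0.992, 0.128, 0.0, -0.0]
ft_force: [0.3, -0.2, -1.5]
grip_width: 0.0211
grip_force: 59.1
```

Call:
drive_tool(dp=[[0,0,0.02],[0,0,0.05],[0,0,0.08],[0,0,0.1],[0,0,0.12],[0,0,0.13],[0,0,0.13]], rot=[[0,0,0],[0,0,0],[0,0,0],[0,0,0],[0,0,0],[0,0,0],[0,0,0]], hand=[1,1,1,1,1,1,1])

```text
time: 10.4
tcp_pos: [0.5069, 0.0937, 0.0866]
tcp_rot: [0.992, 0.125, -0.001, -0.0]
ft_force: [-0.2, -0.2, -2.6]
grip_width: 0.0213
grip_force: 59.1
```

```bash
python3 - <<'E'
from h import *
s=robot.sense();print(s["tcp_pos"],s["ft_force"],toboard(s["tcp_pos"][:2]),goto([*fromboard([-.026,-.101]),.082],BY))
E
```

```text
[0.50685426 0.09374948 0.08655092] [-0.24691233 -0.16568236 -2.5780331 ] [-0.02676028  0.07624357] (array([0.001 , 0.4431, 0.011 ]), array([-0.0005,  0.0014,  0.0014]))
```

Call:
drive_tool(dp=[[0.001,0,0.008],[0.001,0,0.011],[0.001,0.02,0.011],[0.001,0.045,0.011],[0.001,0.075,0.011],[0.001,0.105,0.011],[0.001,0.135,0.011],[0.001,0.165,0.011],[0.001,0.195,0.011],[0.001,0.225,0.011]], rot=[[0,0,0],[0,0,0],[0,0,0],[0,0,0],[0,0,0],[0,0,0],[0,0,0],[0,0,0],[0,0,0],[0,0,0]], hand=[1,1,1,1,1,1,1,1,1,1])

```text
time: 11.23
tcp_pos: [0.5305, 0.0055, 0.0836]
tcp_rot: [0.992, 0.125, 0.0, -0.0]
ft_force: [0.7, 1.0, -1.7]
grip_width: 0.0213
grip_force: 59.1
```

Call:
drive_tool(dp=[[0,0.03,0],[0,0.06,0],[0,0.085,0],[0,0.11,0],[0,0.135,0],[0,0.16,0],[0,0.185,0],[0,0.205,0],[0,0.218,0],[0,0.218,0]], rot=[[0,0,0],[0,0,0],[0,0,0],[0,0,0],[0,0,0],[0,0,0],[0,0,0],[0,0,0],[0,0,0],[0,0,0]], hand=[1,1,1,1,1,1,1,1,1,1])

```text
time: 12.07
tcp_pos: [0.552, -0.079, 0.0834]
tcp_rot: [0.992, 0.124, -0.0, 0.0]
ft_force: [-0.2, 0.3, -1.8]
grip_width: 0.0211
grip_force: 59.1
```

Call:
drive_tool(dp=[[0,0,-0.05],[0,0,-0.12],[0,-0.02,-0.2],[0,-0.08,-0.22],[0,-0.16,-0.22],[0,-0.25,-0.22],[0,-0.34,-0.22],[0,-0.43,-0.22],[0,-0.5,-0.22],[0,-0.56,-0.22]], rot=[[0,0,0],[0,0,0],[0,0,0],[0,0,0],[0,0,0],[0,0,0],[0,0,0],[0,0,0],[0,0,0],[0,0,0]], hand=[1,1,1,1,1,1,1,1,1,1])

```text
time: 12.9
tcp_pos: [0.4949, 0.1427, 0.1718]
tcp_rot: [0.992, 0.126, 0.0, -0.0]
ft_force: [0.5, 0.5, -1.7]
grip_width: 0.0213
grip_force: 59.2
```

```bash
python3 - <<'E'
from h import *
s=robot.sense();print(s["tcp_pos"],s["joints"])
a=robot.camera("top")[120:260,220:400,::-1];b=robot.camera("wrist")[:,:,::-1]
a=cv2.resize(a,None,fx=2.2,fy=2.2,interpolation=2);b=cv2.resize(b,None,fx=.62,fy=.62,interpolation=3)
h=max(len(a),len(b));a,b=[cv2.copyMakeBorder(i,0,h-len(i),0,0,0) for i in (a,b)]
cv2.imwrite("pics/s2.png",cv2.convertScaleAbs(np.hstack([a,b]),alpha=1.4))
# TCP target: block centre (-2mm in tool x) at pad centre
a=np.deg2rad(9); t=np.array([.4565,.369])+.002*np.array([np.cos(a),np.sin(a)]); print(goto([*t,.14],a))
E
```

```text
[0.49494496 0.14268588 0.17180454] [ 0.35032821  0.17332461 -0.780777    1.83596903  0.13130736  1.18447862
 -1.79005432]
(array([ 0.056 , -0.5649,  0.081 ]), array([-0.0011, -0.0005,  0.0672]))
```

View pics/s2.png

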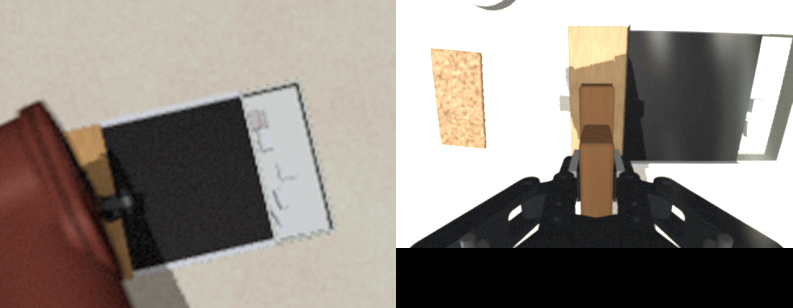

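The board is clear and five pieces lie in the tray. I carry the block to the pad and check the tray before setting it down.

Call:
drive_tool(dp=[[0.005,-0.04,0],[0.01,-0.1,0],[0.016,-0.17,0.01],[0.022,-0.25,0.02],[0.03,-0.33,0.03],[0.038,-0.4,0.04],[0.045,-0.47,0.06],[0.05,-0.52,0.07],[0.056,-0.555,0.08],[0.056,-0.565,0.08]], rot=[[0,0,0],[0,0,0.01],[0,0,0.02],[0,0,0.03],[0,0,0.04],[0,0,0.05],[0,0,0.06],[0,0,0.067],[0,0,0.067],[0,0,0.067]], hand=[1,1,1,1,1,1,1,1,1,1])

```text
time: 13.83
tcp_pos: [0.4604, 0.3665, 0.1387]
tcp_rot: [0.997, 0.077, -0.001, -0.001]
ft_force: [-0.4, -0.3, -2.4]
grip_width: 0.0212
grip_force: 59.2
```

```bash
python3 - <<'E'
from h import *
a=robot.camera("top")[150:240,325:380,::-1];b=robot.camera("side")[150:200,255:375,::-1]
c=robot.camera("wrist")[:,:,::-1]
a=cv2.resize(a,None,fx=6,fy=6,interpolation=2);b=cv2.resize(b,None,fx=3.8,fy=3.8,interpolation=2);c=cv2.resize(c,None,fx=.7,fy=.7,interpolation=3)
bc=np.full((540,456,3),0,np.uint8); bc[:len(b),:b.shape[1]]=b; bc[200:480,:448]=c
cv2.imwrite("pics/s3.png",cv2.convertScaleAbs(np.hstack([a,bc]),alpha=1.4))
s=robot.sense();an=np.deg2rad(9); t=np.array([.4565,.369])+.002*np.array([np.cos(an),np.sin(an)]); print(s["tcp_pos"],s["ft_force"],goto([*t,.0475],an))
E
```

```text
[0.46212456 0.3634978  0.13953487] [ 0.79651447 -0.10324877 -2.32393516] (array([-0.0068, -0.0158,  0.2301]), array([ 0.0003,  0.0001, -0.0047]))
```

View pics/s3.png

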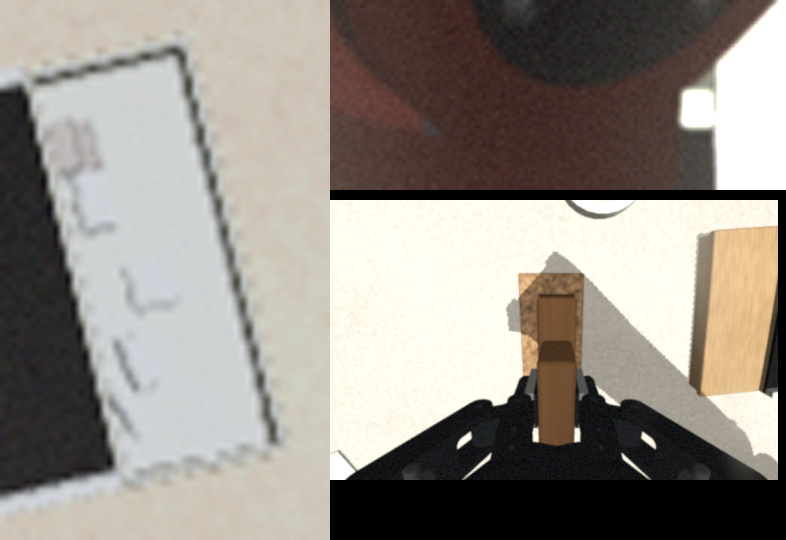

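The tray holds five pieces; the lowest one, at (120,415), seems to lean against the near wall. I set the block down, then look closer.

Call:
drive_tool(dp=[[-0.007,-0.016,0.04],[-0.007,-0.016,0.08],[-0.007,-0.016,0.12],[-0.007,-0.016,0.15],[-0.007,-0.016,0.18],[-0.007,-0.016,0.2],[-0.007,-0.016,0.21],[-0.007,-0.016,0.22],[-0.007,-0.016,0.225],[-0.007,-0.016,0.228]], rot=[[0,0,-0.005],[0,0,-0.005],[0,0,-0.005],[0,0,-0.005],[0,0,-0.005],[0,0,-0.005],[0,0,-0.005],[0,0,-0.005],[0,0,-0.005],[0,0,-0.005]], hand=[1,1,1,1,1,1,1,1,1,1])

```text
time: 14.82
tcp_pos: [0.4584, 0.3702, 0.0485]
tcp_rot: [0.997, 0.079, 0.0, -0.0]
ft_force: [-0.7, 0.4, -1.7]
grip_width: 0.0211
grip_force: 59.5
```

Call:
drive_tool(dp=[[0,0,0],[0,0,0]], rot=[[0,0,0],[0,0,0]], hand=[1,1])

```text
time: 14.98
tcp_pos: [0.4584, 0.3702, 0.0487]
tcp_rot: [0.997, 0.079, 0.0, -0.0]
ft_force: [0.9, -0.5, -2.2]
grip_width: 0.0211
grip_force: 59.5
```

```bash
python3 - <<'E'
from h import *
s=robot.sense();print(s["tcp_pos"],s["ft_force"])
E
```

```text
[0.45844112 0.37017279 0.04872451] [ 0.86814427 -0.51820232 -2.23473056]
```

Call:
drive_tool(dp=[[0,0,0.001],[0,0,0.002],[0,0,0.003],[0,0,0.004],[0,0,0.0045],[0,0,0.0045]], rot=[[0,0,0],[0,0,0],[0,0,0],[0,0,0],[0,0,0],[0,0,0]], hand=[1,1,1,1,1,1])

```text
time: 15.48
tcp_pos: [0.4583, 0.37, 0.047]
tcp_rot: [0.997, 0.079, 0.0, 0.0]
ft_force: [-1.8, -2.7, 4.9]
grip_width: 0.0214
grip_force: 60.3
```

Call:
drive_tool(dp=[[0,0,0],[0,0,0],[0,0,0],[0,0,0],[0,0,0],[0,0,0],[0,0,0],[0,0,0],[0,0,0],[0,0,0]], rot=[[0,0,0],[0,0,0],[0,0,0],[0,0,0],[0,0,0],[0,0,0],[0,0,0],[0,0,0],[0,0,0],[0,0,0]], hand=[0.5,0.3,0.1,-0.2,-0.4,-0.6,-0.8,-1,-1,-1])

```text
time: 16.32
tcp_pos: [0.4583, 0.3699, 0.0465]
tcp_rot: [0.997, 0.079, 0.0, -0.0]
ft_force: [-0.6, -0.0, -0.2]
grip_width: 0.0851
grip_force: 0.0
```

Call:
drive_tool(dp=[[0,0,-0.03],[0,0,-0.08],[0,0,-0.15],[0,0,-0.23],[0,0,-0.31],[0,0,-0.39],[0,0,-0.47],[0,0,-0.55],[0,0,-0.6],[0,0,-0.6]], rot=[[0,0,0],[0,0,0],[0,0,0],[0,0,0],[0,0,0],[0,0,0],[0,0,0],[0,0,0],[0,0,0],[0,0,0]], hand=[-1,-1,-1,-1,-1,-1,-1,-1,-1,-1])

```text
time: 17.15
tcp_pos: [0.459, 0.3717, 0.2925]
tcp_rot: [0.997, 0.079, 0.003, -0.002]
ft_force: [0.2, 0.2, -0.0]
grip_width: 0.0857
grip_force: 0.0
```

```bash
python3 - <<'E'
from h import *
robot.camera("wrist");s=robot.sense(); im=robot.camera("wrist")[:,:,::-1]; cv2.imwrite("pics/w4.png",im);np.save("w4.npy",wristT(s))
print(s["tcp_pos"],s["joints"])
p=fromboard([.0,-.10]);print(p,goto([*p,.28],np.deg2rad(14)))
E
```

```text
[0.45861782 0.37102112 0.28987686] [-0.04958817  0.28921459 -0.86985907  1.49614952  0.22258164  1.45407954
 -2.33693817]
[ 0.57603074 -0.07054453] (array([0.1178, 1.1346, 0.0191]), array([-0.0004, -0.0013, -0.0579]))
```

Call:
drive_tool(dp=[[0.01,0.07,0],[0.02,0.17,0],[0.03,0.27,0],[0.04,0.37,0],[0.05,0.47,0],[0.06,0.57,0],[0.07,0.67,0],[0.075,0.77,0],[0.08,0.86,0],[0.08,0.92,0]], rot=[[0,0,0],[0,0,0],[0,0,0],[0,0,-0.02],[0,0,-0.02],[0,0,-0.04],[0,0,-0.04],[0,0,-0.055],[0,0,-0.055],[0,0,-0.055]], hand=[-1,-1,-1,-1,-1,-1,-1,-1,-1,-1])

```text
time: 18.08
tcp_pos: [0.5473, 0.0068, 0.2851]
tcp_rot: [0.993, 0.118, -0.001, 0.0]
ft_force: [0.1, 0.5, 0.2]
grip_width: 0.0852
grip_force: 0.0
```

```bash
python3 - <<'E'
from h import *
robot.camera("wrist");s=robot.sense();T=wristT(s); im=robot.camera("wrist")[:,:,::-1]; cv2.imwrite("pics/w5.png",im);np.save("w5.npy",T)
# project tray outline to crop
C=robot.get_calibration("wrist");q=[]
for x,y in [(-.1,-.091),(.1,-.091),(.1,-.171),(-.1,-.171)]:
    p=np.linalg.inv(T)@np.r_[fromboard([x,y]),.032,1]; q.append((C["mtx"]@[p[0]/-p[2],-p[1]/-p[2],1])[:2])
q=np.array(q);print(q.round())
x0,y0=np.maximum(q.min(0)-15,0).astype(int);x1,y1=(q.max(0)+15).astype(int)
a=im[y0:y1,x0:x1];f=min(480/a.shape[1],590/a.shape[0]);print(x0,y0,f)
a=cv2.resize(a,None,fx=f,fy=f,interpolation=2)
a=np.clip((a/255.)**1.6*255*1.2,0,255).astype(np.uint8)
w=cv2.imread("pics/w4.png")[60:240,260:400];w=np.clip((w/140.)**.6*255,0,255).astype(np.uint8);w=cv2.resize(w,None,fx=2.2,fy=2.2,interpolation=2)
h=max(len(a),len(w));a,w=[cv2.copyMakeBorder(i,0,h-len(i),0,0,0) for i in (a,w)]
cv2.imwrite("pics/f.png",np.hstack([a,w])); print(a.shape,w.shape)
E
```

```text
[[374. 233.]
 [380.  74.]
 [448.  73.]
 [434. 232.]]
359 57 3.089005235602094
(590, 321, 3) (590, 308, 3)
```

View pics/f.png

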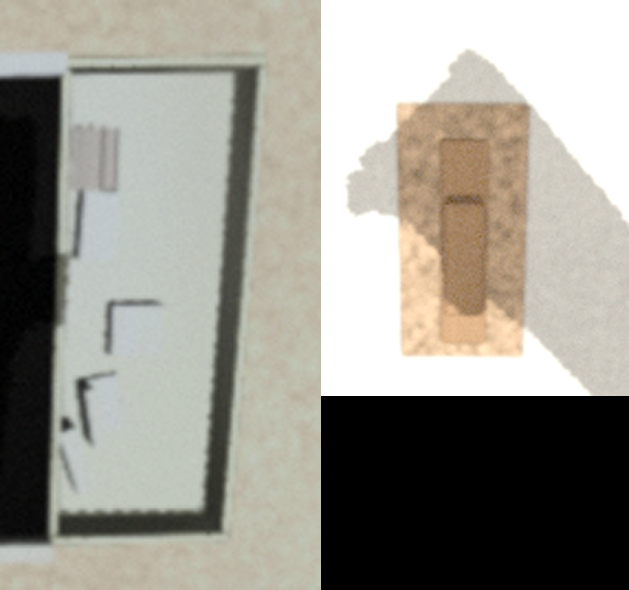

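The tray holds all five pieces: (95,158), (98,225), (135,327), (98,405) and (75,460), all inside its walls. The block stands square and centred on the pad.

```bash
python3 -c "
from workcell import robot
print(robot.hand_in())"
```

```text
the job is handed in; nothing more can be done
None
```

The job is handed in (no verdict came back): the last pictures show all five offcuts in the tray, one leaning against the near wall, and the scraper block upright, centred and square on its pad.

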